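# Clamp a freshly glazed watch in the bench screw press

### The job

The watch in the press has a freshly glued crystal and must be clamped while the glue sets: push the loaded shuttle fully home under the press pad, then turn the clamp knob tight so that the shuttle is locked. Then swing the folded crank handle of the handwheel up until it stands upright and latches, and wind the wheel clockwise down to its stop, so that the sprung pad bears firmly on the watch. Leave the watch clamped there and everything else on the bench where it is.

Things in the scene. Friction and masses are not known exactly. Their poses are not given: they have to be found in the camera images.
- press: The bench screw press, fixed to the bench: grey cast base 215 x 150 mm, two upright steel columns, a grey crosshead (top 146 mm up) and a handwheel on top. Origin on the bench straight below the vertical screw axis. Its +x points from its front (the side where the shuttle comes out, facing the robot, give or take 0.2 rad) to its back, +y to its left, z up. Base spans x -160 to +55, y -75 to +75 mm
- shuttle (a joint): Travel of the shuttle, the steel slide plate that carries the watch, along the press's +x: 0 = pulled out, as it starts; 0.080 m = fully home against its stop with the watch under the pad. Rubs with about 2.5 N and stays where it is left
- shuttle_grip (a point): Centre of the shuttle's upright black grip post (cylinder 25 mm across, standing from 43 to 77 mm above the bench; this point is 60 mm up) near the shuttle's front end. It moves with the shuttle; at home it is 140 mm in front of the screw axis
- clamp_knob (a joint): Turn of the black clamp knob on a vertical axis, in rad: 0 = loose, 1.4 = fully tight, growing clockwise seen from above. It drives a pin down into a slot in the shuttle's ear, so it turns tight only when the shuttle is home, and then locks it. Friction about 0.06 N m, stays where it is left; starts at 0 to 0.2
- knob_grip (a point): Centre of the clamp knob's bar: 56 mm long, 14 mm thick, 24 mm high (from 69 to 93 mm above the bench; this point 81 mm), 130 mm in front of and 60 mm to the right of the screw axis (x -130, y -60 mm in the press's frame). The point turns with the knob; the bar's length is its y axis. At knob angle 0 the bar lies along the press's y
- wheel_center (a point): Centre of the handwheel (dark steel, rim 135 mm across, 166 mm above the bench), on the vertical screw axis
- handwheel (a joint): Turn of the handwheel in rad: 0 = parked, ram up, as it starts; grows clockwise seen from above and lowers the ram by 3.17 mm per rad; 6.0 = down stop. While the handle is folded a tongue under it sits in a keeper on the crosshead and locks the wheel; it is free once the handle is above 0.8 rad. Needs about 0.12 N m and stays where it is left
- crank (a joint): Fold angle of the crank handle in rad: 0 = folded flat inwards over the wheel's spoke, 1.57 = upright (end stop, latched). Starts at 0 to 0.12. Stays where it is left (friction 0.04 N m); from 0.7 rad on it presses a spring latch aside (under 0.1 N m more), which snaps over the handle's lug above 1.5 and then holds it upright
- crank_hinge (a point): Hinge pin of the folding crank handle, 50 mm from the wheel's axis, 182 mm above the bench; its axis is horizontal and square to the wheel's radius through it. At wheel angle 0 it lies straight to the press's right (-y) of the wheel's axis, so the folded handle points to the press's +y, over the wheel's axis, and swings up in the press's y-z plane
- crank_handle (a point): Middle of the black, freely revolving, barrel-shaped crank grip: 25 mm thick here, 17 mm at its ends, 51 mm long, 13 to 64 mm from the hinge pin; this point is 37 mm from the pin. Pinched from above it pivots between the fingers and may slip, and need taking again, as it swings. Folded it lies 182 mm up, over a spoke 19 mm wide and the hub, 26 mm across, with tops at 171 mm or less. Upright it is 219 mm up and circles at 50 mm radius
- latch (a joint): Spring latch on the wheel's rim next to the hinge, in m: 0 = at rest or snapped over the upright handle's lug; up to 0.006 while it is pushed outwards by the passing lug
- pad (a joint): Compression of the sprung pad under the ram in m: 0 = not pressing, about 0.004 when the wheel is wound down to its stop on the watch (pressing with about 12 N)
- pad_face (a point): Middle of the underside of the round white pad (34 mm across), on the screw axis; 65 mm above the bench with the ram up; it meets the watch at 50 mm
- watch_center (a point): Centre (half-way up) of the watch being worked on: steel watch head about 50 mm across and 18 mm thick lying face up, loose in the nest, its top 50 mm above the bench
- nest (a point): Middle of the floor of the white nylon nest on the shuttle that holds the watch between four low jaws, 32 mm above the bench
- spare_watch: Another watch head lying on the bench to the right of the press, not to be moved
- loupe: Black eye loupe, 35 mm across and 34 mm high, right of the press's front, not to be moved; origin at its underside
- tweezers: Steel tweezers 124 mm long lying left of the press's front, not to be moved; origin at the middle
- oil_bottle: Small dropper bottle, 30 mm across and 95 mm high, not to be moved; origin at its underside
- dishes: Two stacked white dishes, 98 mm across, not to be moved; origin at the underside
- hammer: Small bench hammer lying behind the press, not to be moved

How it is judged:
On the way, in this order (a step that is already met when the one before it is completed fails the run):
1. the shuttle is pushed fully home with the watch in its nest (value of joint shuttle above 0.077 m and horizontal distance between watch_center and nest below 0.004 m), for 0.1 s.
2. the clamp knob is turned tight with the shuttle home (value of joint shuttle above 0.077 m and value of joint clamp_knob above 1.15 rad), for 0.1 s.
3. the crank handle stands upright and its latch has snapped over, before the wheel is wound (value of joint crank above 1.48 rad and value of joint latch below 0.0015 m and value of joint handwheel below 0.6 rad), for 0.1 s.
4. the wheel is wound down until the pad presses on the watch (value of joint pad above 0.002 m and horizontal distance between watch_center and nest below 0.004 m), for 0.1 s.
At the end, for the whole second after the job is handed in: Shuttle home (within 3 mm), clamp knob tight (above 1.15 of 1.4 rad), crank handle upright (within 0.09 rad) with its latch engaged, wheel wound within 0.64 rad of its down stop and at rest, pad compressed by over 2 mm on the watch, watch within 4 mm of its nest's centre (all of step 2 and all of step 4 and value of joint crank above 1.48 rad and value of joint latch below 0.0015 m and value of joint handwheel above 5.36 rad and velocity of joint handwheel between -0.05 and 0.05 rad/s); the robot touches nothing.
It fails at once if another thing on the bench is moved by more than 25 mm (distance of any of spare_watch, loupe, tweezers, oil_bottle, dishes, hammer from where it was at the start of the episode above 0.025 m).
It fails at once if the watch leaves its nest (horizontal distance between watch_center and nest above 0.012 m).
It fails at once if the wheel is wound on while the shuttle is not locked (value of joint handwheel above 0.8 rad and (not (value of joint shuttle above 0.077 m) or not (value of joint clamp_knob above 1.15 rad))).
It also fails if it takes over 64 s, if anything falls off the work surface, if the arm or the gripper's body presses on something with over 40 N, if the wrist force passes 120 N, or if a joint passes its speed limit or range.

### The arm

A 6-joint arm with a two-finger parallel gripper is mounted at the origin on a cart in front of the work surface, level with it; the furniture and walls round the work are solid. World frame = base frame: x ahead of the robot, y to its left, z up, the work surface at z = 0. Lengths are in m, angles in rad, forces in N, time in s.
With the tool pointing down it reaches from about 0.4 to 0.925 m from the base axis. Payload 3.4 kg.
Tool frame: the origin (TCP) lies on the centre line of the jaws, within the pads' length; the fingertips stand 8 mm ahead of it and the grasp point (between the pads) lies 11 mm behind it; z points along the fingers, y is the direction in which the jaws open and shut (so a half turn about z gives the same grasp; the last joint's range is limited). The gripper opens to 85 mm and grips with 20 to 120 N. Pads are 22 mm wide; open, the fingers measure 114 mm over their backs; the gripper's body (76 mm by 85 mm) begins 54 mm behind the grasp point. The pads swing forward as they close: fully open they stand 13 mm farther back than shut.
Start: joints at [-1.383, 0.307, 1.506, -0, 1.328, -0.073], TCP at [0.148, -0.556, 0.239] pointing down, gripper open.
Joint ranges: [-3.12, 3.12], [-1.05, 2.28], [0.14, 2.33], [-1.42, 4.57], [0.1, 2.73], [-2.68, 2.68]. Speed limits (rad/s): [2.57, 2.57, 3.14, 3.14, 3.14, 3.14].

### API

Orientations are given as a unit quaternion [w, x, y, z].
In Python, from rig import r gives the robot as it stands.
- The arm moves only by the tool play_rows, never from a script. Its argument "steps" is a list of rows, each an object with "turn": the turn, a rotation vector about the world's x, y, z in rad, a list of three; "translation": the shift along the world's x, y, z in mm, a list of three; "gripper": the closure, from 0 (fully open) to 1 (shut). A call has 1 to 12 rows; each row shifts and turns the pose as measured when the row begins; what a row does not reach is not made up. A row lasts 1/10 s, in which the tool goes at most 50 mm and 8.59 degrees, less where a joint would pass 70% of its speed; a pose out of reach is approached as far as the arm can. A call is refused whole if a number of a shift passes 50 or a number of a turn 0.15, either way. A call with a gripper value outside its range is refused whole. The fingers move at their own pace and stop on an object; the grip force is fixed at half the most. Time passes only in rows, so rows that do not move let the fingers close. It gives the time, the measured TCP pose, the force and the opening at its end, in the units of the state.
- r.get_obs(): the state, without advancing time (a new reading comes with each control period).
- r.read_camera(name): name is "scene" or "top" or "wrist"; returns (picture, depth): 420x560x3 uint8, blue, green, red; 420x560 float32, m along the optical axis (not along the pixel's ray), 0 where there is no reading.
- r.camera_model(name): a dict with "fx", "fy", "cx", "cy" (pixels), "extrinsics" (4x4, takes a point from camera to world coordinates); the wrist camera has in their place "mount" (4x4, takes a point from camera to tool coordinates, whose origin is the TCP and whose axes are the flange's). Camera axes: x right, y down, z forward; pixel columns grow to the right and rows downward; lengths in m; the calibration is good to about 2 mm. The wrist camera is an equidistant fisheye: a pixel r from the principal point sees the ray r / f radians off the axis. A picture is of the moment at which its call begins: read the wrist's pose just before it. camera_model takes no time and is no camera call.
- r.close_job(): hands the job in, once; it reports no verdict.
Trained networks look in the newest picture that a camera, given by its name, has taken for a name from the list of things; names that differ only in an ending like _2 or _b are one class to them, and where a whole thing is asked for, a point or a joint stands for the part that bears it (a point fixed in the world has none). Each returns a list of dicts, best first, with "confidence" (0 to 1); they miss things now and then, are a little off and sometimes report something else, mostly with a low value. They report only what shows in the picture. A call takes as long as a camera call.
- r.trace(camera, name): "mask" (420x560 bool, what is visible of it) and "extent" ([centre column, centre row, width, height] in pixels, round what is visible of it).
The state is a dict: "time_s": time; "qpos": joint angles; "joint_velocities": joint speeds; "joint_torque": joint torques, N m; "eef_pos": TCP position; "eef_rot": TCP orientation; "force": force on the tool from outside, world axes, zero at the start; "moment": the same for the moment, N m; "gripper_width": opening from 0.0 (shut) to 1.0 (fully open).
Only numpy, scipy, OpenCV 4.12 (cv2) and the standard library are available. Lean on these libraries where they do the work, as an engineer would, in place of code of your own. Each camera call takes 0.05 s, during which the arm holds its last target.

## Working session

There is one attempt and no reset: what is moved stays moved. The work goes in short steps, Python scripts to look and compute and a tool call to move; the robot and the scene stay as the last step left them, time stands still between calls to the robot, and variables do not carry over. Pictures are saved under pics/ and viewed, and the job is handed in when it is done.

Besides the shell and the picture viewer there is one more tool, called as name(argument=value, ...), one argument or row to a line, values as JSON. play_rows: Moves the arm, as the interface text tells. Its arguments: {"type":"object","properties":{"steps":{"type":"array"}},"required":["steps"]}

```bash
ls; mkdir -p pics; python3 - <<'E'
from rig import r
import cv2
o=r.get_obs();print({k:o[k] for k in('time_s','eef_pos','eef_rot','force','gripper_width')})
for c in('scene','top'):
    p,d=r.read_camera(c);cv2.imwrite(f'pics/{c}0.png',p)
    m=r.camera_model(c);print(c,m)
print(r.camera_model('wrist'))
E
```

```text
pics
{'time_s': 0.0, 'eef_pos': array([ 0.14810129, -0.55488903,  0.238363  ]), 'eef_rot': array([-1.04373175e-03,  9.91511003e-01,  1.30018614e-01, -5.03642519e-05]), 'force': array([-0.15833113,  0.5762935 ,  0.25831241]), 'gripper_width': 0.9981374003755207}
scene {'fx': 387.1328303671531, 'fy': 387.1328303671531, 'cx': 278.7193939044994, 'cy': 201.9472103089665, 'extrinsics': array([[-0.56330518, -0.61864974,  0.54768583,  0.12664754],
       [-0.82606542,  0.40770898, -0.3890878 ,  0.28727185],
       [ 0.01741263, -0.6715995 , -0.74070974,  0.76968637],
       [ 0.        ,  0.        ,  0.        ,  1.        ]])}
top {'fx': 542.794156050988, 'fy': 542.794156050988, 'cx': 276.1073721971419, 'cy': 200.38685492646366, 'extrinsics': array([[-0.00842554, -0.98008921,  0.19837879,  0.35658656],
       [-0.99984801,  0.005229  , -0.01663165, -0.02547837],
       [ 0.01526317, -0.19848877, -0.97998431,  1.33966119],
       [ 0.        ,  0.        ,  0.        ,  1.        ]])}
{'fx': 325.19226210127806, 'fy': 325.19226210127806, 'cx': 276.87908412704735, 'cy': 212.70203001273183, 'mount': array([[-4.27747821e-04, -9.52642283e-01, -3.04092908e-01,
         7.87835175e-02],
       [ 9.99999906e-01, -3.85629524e-04, -1.98560335e-04,
         8.73118709e-04],
       [ 7.18897675e-05, -3.04092965e-01,  9.52642359e-01,
        -1.35321371e-01],
       [ 0.00000000e+00,  0.00000000e+00,  0.00000000e+00,
         1.00000000e+00]])}
```

View pics/scene0.png

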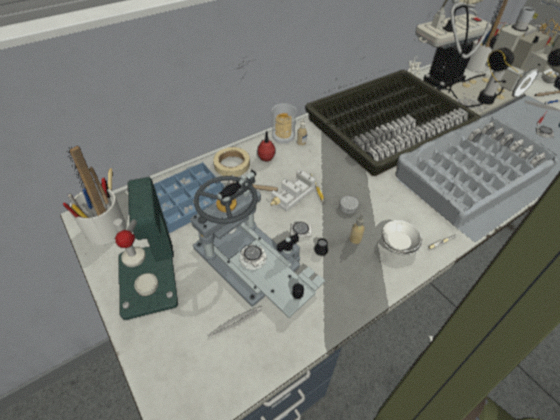

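View pics/top0.png

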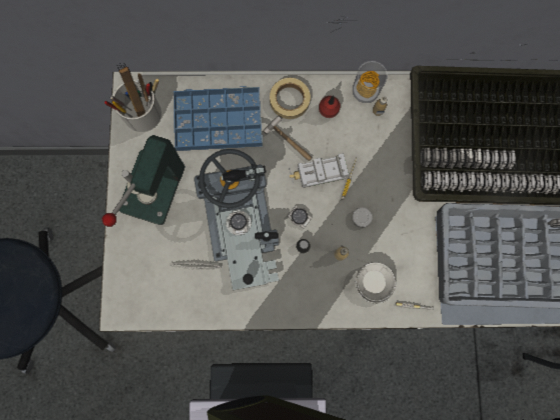

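The scene picture shows the press at about (235,230). In the top picture the wheel is at (231,178), the knob at (266,236) and the grip post at (248,279). Next I measure these.

```bash
cat > h.py <<'E'
import numpy as np,cv2
from rig import r
def ray(cam,u,v):
    m=r.camera_model(cam);T=m['extrinsics']
    d=T[:3,:3]@np.array([(u-m['cx'])/m['fx'],(v-m['cy'])/m['fy'],1]);return T[:3,3],d
def atz(cam,u,v,z):
    o,d=ray(cam,u,v);return o+d*(z-o[2])/d[2]
def cloud(cam,depth,mask):
    m=r.camera_model(cam);T=m['extrinsics'];v,u=np.nonzero(mask&(depth>0));z=depth[v,u]
    P=np.stack([(u-m['cx'])/m['fx']*z,(v-m['cy'])/m['fy']*z,z],1);return P@T[:3,:3].T+T[:3,3]
E
python3 - <<'E'
from h import *
for c in('top','scene'):
    p,d=r.read_camera(c)
    for n,z in(('handwheel',.166),('wheel_center',.166),('clamp_knob',.081),('knob_grip',.081),('shuttle_grip',.06),('crank_handle',.182),('crank',.182),('watch_center',.045),('shuttle',.043),('loupe',.03),('spare_watch',.01),('press',.1)):
        for k in r.trace(c,n)[:2]:
            P=cloud(c,d,k['mask'])
            e=k['extent'];v,u=np.nonzero(k['mask'])
            print(c,n,round(k['confidence'],2),np.round(e,1),'atz',atz(c,u.mean(),v.mean(),z).round(4),'cloud med',np.median(P,0).round(4),'hi',np.percentile(P[:,2],95).round(3))
E
```

```text
top handwheel 0.68 [232.6 177.2  65.1  58.3] atz [0.646  0.0527 0.166 ] cloud med [0.6458 0.0524 0.171 ] hi 0.194
top wheel_center 0.82 [232.8 179.6  65.1  59. ] atz [0.6477 0.0521 0.166 ] cloud med [0.6464 0.0525 0.1712] hi 0.194
top clamp_knob 0.48 [270.  238.1  24.6  11.6] atz [ 0.5276 -0.0261  0.081 ] cloud med [ 0.5256 -0.0272  0.0911] hi 0.096
top knob_grip 0.49 [247.7 249.   59.9  82.6] atz [0.4869 0.0248 0.081 ] cloud med [0.4857 0.026  0.03  ] hi 0.042
top knob_grip 0.48 [266.8 234.2  27.8  10.7] atz [ 0.5276 -0.0249  0.081 ] cloud med [ 0.5263 -0.0249  0.091 ] hi 0.096
top shuttle_grip 0.9 [252.8 247.5  55.1  84.4] atz [0.4885 0.0251 0.06  ] cloud med [0.4851 0.026  0.03  ] hi 0.041
top crank_handle 0.65 [235.4 176.5  22.3  11.8] atz [0.647  0.0474 0.182 ] cloud med [0.6449 0.0462 0.1907] hi 0.196
top crank 0.74 [236.3 176.4  34.3   9. ] atz [0.6486 0.0449 0.182 ] cloud med [0.6465 0.0442 0.1911] hi 0.198
top watch_center 0.64 [270.6 236.9  25.5   9.8] atz [ 0.5328 -0.0244  0.045 ] cloud med [ 0.5267 -0.0249  0.0912] hi 0.096
top watch_center 0.32 [262.4 168.4   7.5   5.4] 
[... 1605 characters left out ...]
 watch_center 0.21 [288.5 240.3  19.7  24.4] atz [ 0.5465 -0.0389  0.045 ] cloud med [ 0.5215 -0.0207  0.089 ] hi 0.095
scene shuttle 0.81 [279.1 276.   91.2  74. ] atz [0.476  0.0315 0.043 ] cloud med [0.475  0.0295 0.0302] hi 0.054
scene loupe 0.71 [322.7 248.2   8.8  16.9] atz [ 0.5028 -0.104   0.03  ] cloud med [ 0.5063 -0.1075  0.0225] hi 0.035
scene loupe 0.26 [223.7 197.3  63.3  50.3] atz [ 0.7644 -0.0028  0.03  ] cloud med [0.6419 0.0534 0.1714] hi 0.193
scene spare_watch 0.53 [300.5 229.6  22.   19.6] atz [ 0.5827 -0.1063  0.01  ] cloud med [ 0.5793 -0.1034  0.017 ] hi 0.02
scene press 0.8 [259.1 242.5 134.2 149.7] atz [0.5492 0.06   0.1   ] cloud med [0.5878 0.0507 0.0311] hi 0.173
```

```bash
python3 - <<'E'
from h import *
from scipy.optimize import least_squares
res={}
for c in('top','scene'):
    p,d=r.read_camera(c)
    P=cloud(c,d,np.ones(d.shape,bool))
    # rim
    q=P[(abs(P[:,2]-.17)<.02)&(np.hypot(P[:,0]-.645,P[:,1]-.052)<.085)&(np.hypot(P[:,0]-.645,P[:,1]-.052)>.048)]
    s=least_squares(lambda x:np.hypot(q[:,0]-x[0],q[:,1]-x[1])-x[2],[.645,.052,.063],loss='soft_l1',f_scale=.003).x
    print(c,'rim',s.round(4),len(q),np.median(q[:,2]).round(4))
    g=P[(abs(P[:,2]-.077)<.006)&(np.hypot(P[:,0]-.428,P[:,1]-.024)<.03)]
    print('post',g.mean(0).round(4),(g.min(0)+g.max(0))[:2].round(4)/2,np.ptp(g,axis=0).round(4),len(g))
    k=P[(abs(P[:,2]-.093)<.006)&(np.hypot(P[:,0]-.526,P[:,1]+.025)<.045)]
    print('knob',k.mean(0).round(4),np.ptp(k,axis=0).round(4),len(k),end=' ')
    w,V=np.linalg.eigh(np.cov(k[:,:2].T));print('bar dir',np.degrees(np.arctan2(V[1,1],V[0,1])).round(1),(12*w)**.5)
    h=P[(P[:,2]>.180)&(P[:,2]<.22)&(np.hypot(P[:,0]-.645,P[:,1]-.052)<.07)]
    w,V=np.linalg.eigh(np.cov(h[:,:2].T));print('handle',h.mean(0).round(4),h.min(0).round(4),h.max(0).round(4),np.degrees(np.arctan2(V[1,1],V[0,1])).round(1))
    for nm,s0,sc in(('a',(380 if 0 else 0),0),):pass
    m=r.camera_model(c)
    if c=='top': cr=p[140:300,180:320]
    else: cr=p[160:320,180:340]
    cv2.imwrite(f'pics/{c}_crop.png',cv2.resize(cr,None,fx=5 if c=='top' else 3.7,fy=3.7 if c=='scene' else 3.7,interpolation=cv2.INTER_CUBIC) if c=='scene' else cv2.resize(cr,None,fx=3.7,fy=3.7,interpolation=cv2.INTER_CUBIC))
E
```

```text
top rim [0.6447 0.0574 0.0618] 955 0.1707
post [0.4288 0.02   0.0759] [0.429  0.0196] [0.0209 0.0232 0.0103] 79
knob [ 0.5277 -0.0236  0.0917] [0.0143 0.0535 0.0112] 132 bar dir 92.1 [0.01333429 0.05370901]
handle [0.6489 0.0297 0.19  ] [ 0.6351 -0.0169  0.1801] [0.6663 0.075  0.2011] 100.3
scene rim [0.6419 0.0592 0.0622] 947 0.1708
post [0.4262 0.0225 0.0758] [0.4263 0.0209] [0.0213 0.0223 0.0088] 97
knob [ 0.5252 -0.0214  0.0918] [0.0138 0.0536 0.0093] 141 bar dir 90.1 [0.012895   0.05474879]
handle [0.6452 0.0327 0.1893] [ 0.6338 -0.0169  0.1801] [0.6638 0.0758 0.1996] 100.4
```

View pics/top_crop.png

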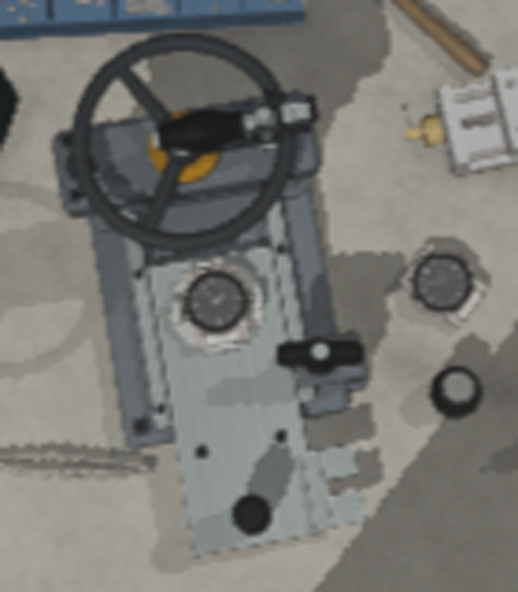

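View pics/scene_crop.png

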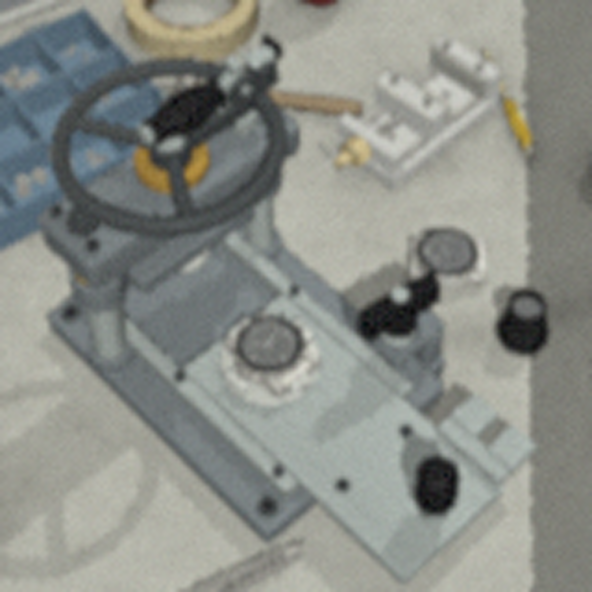

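play_rows(
  steps=[
    {"turn": [0, 0, 0.12], "translation": [30, 38, 0], "gripper": 0.2},
    {"turn": [0, 0, 0.12], "translation": [30, 38, 0], "gripper": 0.2},
    {"turn": [0, 0, 0.12], "translation": [30, 38, 0], "gripper": 0.2},
    {"turn": [0, 0, 0.12], "translation": [30, 38, 0], "gripper": 0.2},
    {"turn": [0, 0, 0.12], "translation": [30, 38, 0], "gripper": 0.2},
    {"turn": [0, 0, 0.12], "translation": [30, 38, 0], "gripper": 0.2},
    {"turn": [0, 0, 0.12], "translation": [16, 46, -10], "gripper": 0.2},
    {"turn": [0, 0, 0.12], "translation": [16, 46, -10], "gripper": 0.2},
    {"turn": [0, 0, 0.12], "translation": [16, 46, -10], "gripper": 0.2},
    {"turn": [0, 0, 0.12], "translation": [16, 46, -10], "gripper": 0.2},
    {"turn": [0, 0, 0.12], "translation": [16, 46, -10], "gripper": 0.2},
    {"turn": [0, 0, 0.12], "translation": [16, 46, -10], "gripper": 0.2},
  ],
)

```text
time_s: 2.7
eef_pos: [0.4298, -0.05, 0.1829]
eef_rot: [0.009, 0.643, 0.766, 0.006]
force: [1.1, -0.1, -0.4]
gripper_width: 0.802
```

play_rows(
  steps=[
    {"turn": [0, 0, 0], "translation": [-1, 36, -20], "gripper": 0.2},
    {"turn": [0, 0, 0], "translation": [-1, 35, -30], "gripper": 0.2},
    {"turn": [0, 0, 0], "translation": [0, 0, 0], "gripper": 0.2},
  ],
)

```text
time_s: 3.0
eef_pos: [0.4305, 0.0287, 0.132]
eef_rot: [0.01, 0.639, 0.769, 0.008]
force: [-0.8, -0.5, 0.4]
gripper_width: 0.803
```

```bash
cat >> h.py <<'E'
AX=np.array([.644,.0586]);YAW=.171
ex=np.array([np.cos(YAW),np.sin(YAW)]);ey=np.array([-ex[1],ex[0]])
def pf(p): d=np.array(p[:2])-AX;return np.array([d@ex,d@ey])*1e3
def st():
    from scipy.spatial.transform import Rotation as R
    o=r.get_obs();q=o['eef_rot'];M=R.from_quat([q[1],q[2],q[3],q[0]]).as_matrix()
    print('t',round(o['time_s'],2),'tcp',o['eef_pos'].round(4),'press',pf(o['eef_pos']).round(1),'zaxis',M[:,2].round(3),'jawyaw',np.arctan2(M[1,1],M[0,1]).round(3),'F',o['force'].round(1),'w',round(o['gripper_width']*85,1),'q',o['qpos'].round(2));return o,M
def pic(c,n,x0=0,x1=560,y0=0,y1=420,f=1):
    p,d=r.read_camera(c);cv2.imwrite(f'pics/{n}.png',cv2.resize(p[y0:y1,x0:x1],None,fx=f,fy=f,interpolation=cv2.INTER_CUBIC));return p,d
E
python3 - <<'E'
from h import *
st();pic('wrist','w1')
E
```

```text
t 3.0 tcp [0.4305 0.0287 0.132 ] press [-215.5    6.8] zaxis [ 0.026 -0.001 -1.   ] jawyaw 0.185 F [-0.8 -0.5  0.4] w 68.2 q [-0.03  0.22  1.96 -0.    0.94 -0.22]
```

View pics/w1.png

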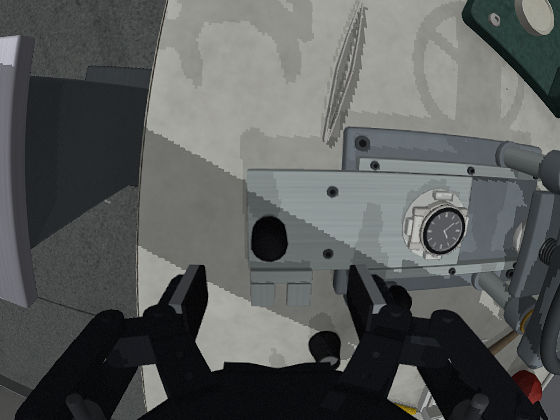

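play_rows(
  steps=[
    {"turn": [0, 0.026, -0.014], "translation": [-3, -8, -25], "gripper": 0.2},
    {"turn": [0, 0, 0], "translation": [0, 0, -30], "gripper": 0.2},
    {"turn": [0, 0, 0], "translation": [0, 0, -20], "gripper": 0.2},
    {"turn": [0, 0, 0], "translation": [0, 0, 0], "gripper": 0.2},
  ],
)

```text
time_s: 3.45
eef_pos: [0.4354, 0.0158, 0.0607]
eef_rot: [0.007, 0.644, 0.765, 0.003]
force: [-0.6, -0.2, 0.4]
gripper_width: 0.803
```

```bash
python3 - <<'E'
from h import *
st();pic('wrist','w2')
E
```

```text
t 3.45 tcp [0.4354 0.0158 0.0607] press [-212.9   -6.6] zaxis [ 0.015 -0.005 -1.   ] jawyaw 0.171 F [-0.6 -0.2  0.4] w 68.2 q [-0.06  0.35  2.03 -0.01  0.75 -0.22]
```

View pics/w2.png

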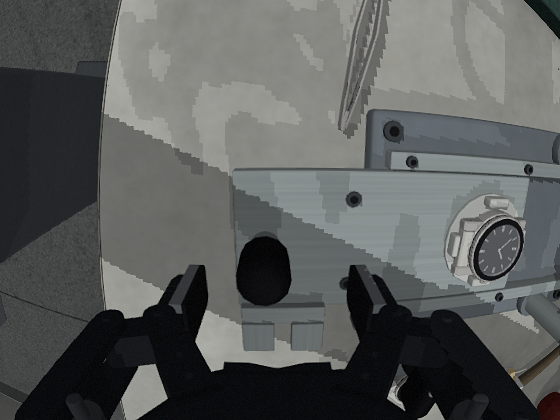

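play_rows(
  steps=[
    {"turn": [0, 0.015, 0], "translation": [-8, 5, -4], "gripper": 0.2},
    {"turn": [0, 0, 0], "translation": [0, 0, 0], "gripper": 0.2},
  ],
)

```text
time_s: 3.7
eef_pos: [0.4296, 0.0197, 0.0596]
eef_rot: [0.004, 0.645, 0.764, -0.001]
force: [0.2, 0.4, -0.0]
gripper_width: 0.799
```

```bash
python3 - <<'E'
from h import *
st()
E
```

```text
t 3.7 tcp [0.4296 0.0197 0.0596] press [-217.9   -1.9] zaxis [ 0.005 -0.006 -1.   ] jawyaw 0.168 F [ 0.2  0.4 -0. ] w 67.9 q [-0.05  0.35  2.04 -0.01  0.75 -0.21]
```

Good alignment; lower slightly and grip.

play_rows(
  steps=[
    {"turn": [0, 0, 0], "translation": [-2, 2, -6], "gripper": 0.4},
    {"turn": [0, 0, 0], "translation": [0, 0, 0], "gripper": 0.75},
    {"turn": [0, 0, 0], "translation": [0, 0, 0], "gripper": 0.9},
    {"turn": [0, 0, 0], "translation": [0, 0, 0], "gripper": 0.9},
    {"turn": [0, 0, 0], "translation": [0, 0, 0], "gripper": 0.9},
    {"turn": [0, 0, 0], "translation": [0, 0, 0], "gripper": 0.9},
  ],
)

```text
time_s: 4.3
eef_pos: [0.429, 0.0217, 0.0556]
eef_rot: [0.006, 0.645, 0.764, 0.001]
force: [0.8, -1.1, -1.2]
gripper_width: 0.261
```

```bash
python3 - <<'E'
from h import *
st();pic('wrist','w3')
E
```

```text
t 4.3 tcp [0.429  0.0217 0.0556] press [-2.182e+02  2.000e-01] zaxis [ 0.01  -0.007 -1.   ] jawyaw 0.169 F [ 0.8 -1.1 -1.2] w 22.2 q [-0.04  0.35  2.05 -0.01  0.73 -0.21]
```

View pics/w3.png

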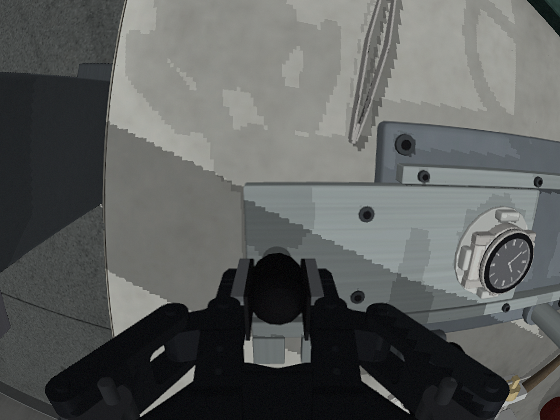

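play_rows(
  steps=[
    {"turn": [0, 0, 0], "translation": [4, 0.7, 0], "gripper": 0.9},
    {"turn": [0, 0, 0], "translation": [7, 1.2, 0], "gripper": 0.9},
    {"turn": [0, 0, 0], "translation": [7, 1.2, 0], "gripper": 0.9},
    {"turn": [0, 0, 0], "translation": [7, 1.2, 0], "gripper": 0.9},
    {"turn": [0, 0, 0], "translation": [7, 1.2, 0], "gripper": 0.9},
    {"turn": [0, 0, 0], "translation": [7, 1.2, 0], "gripper": 0.9},
    {"turn": [0, 0, 0], "translation": [7, 1.2, 0], "gripper": 0.9},
    {"turn": [0, 0, 0], "translation": [7, 1.2, 0], "gripper": 0.9},
    {"turn": [0, 0, 0], "translation": [7, 1.2, 0], "gripper": 0.9},
    {"turn": [0, 0, 0], "translation": [7, 1.2, 0], "gripper": 0.9},
  ],
)

```text
time_s: 5.35
eef_pos: [0.4987, 0.0339, 0.0556]
eef_rot: [0.004, 0.645, 0.764, -0.001]
force: [-2.9, -1.5, 2.8]
gripper_width: 0.267
```

```bash
python3 - <<'E'
from h import *
st()
E
```

```text
t 5.35 tcp [0.4987 0.0339 0.0556] press [-147.4    0.4] zaxis [ 0.004 -0.007 -1.   ] jawyaw 0.17 F [-2.9 -1.5  2.8] w 22.7 q [-0.01  0.42  1.89 -0.01  0.82 -0.17]
```

play_rows(
  steps=[
    {"turn": [0, 0, 0], "translation": [5, 0.9, 0], "gripper": 0.9},
    {"turn": [0, 0, 0], "translation": [4, 0.7, 0], "gripper": 0.9},
    {"turn": [0, 0, 0], "translation": [4, 0.7, 0], "gripper": 0.9},
  ],
)

```text
time_s: 5.65
eef_pos: [0.507, 0.0354, 0.0554]
eef_rot: [-0.0, 0.644, 0.765, -0.006]
force: [-14.7, -5.5, 17.6]
gripper_width: 0.264
```

```bash
python3 - <<'E'
from h import *
st()
E
```

```text
t 5.65 tcp [0.507  0.0354 0.0554] press [-139.     0.5] zaxis [-0.008 -0.009 -1.   ] jawyaw 0.171 F [-14.7  -5.5  17.6] w 22.4 q [-0.01  0.44  1.87 -0.01  0.85 -0.17]
```

play_rows(
  steps=[
    {"turn": [0, 0, 0], "translation": [5, 0.9, 0], "gripper": 0.9},
    {"turn": [0, 0, 0], "translation": [0, 0, 0], "gripper": 0.9},
    {"turn": [0, 0, 0], "translation": [0, 0, 0], "gripper": 0.5},
    {"turn": [0, 0, 0], "translation": [0, 0, 0], "gripper": 0.5},
    {"turn": [0, 0, 0], "translation": [0, 0, 30], "gripper": 0.5},
    {"turn": [0, 0, 0], "translation": [0, 0, 40], "gripper": 0.5},
    {"turn": [0, 0, 0], "translation": [4, -40, 10], "gripper": 0.5},
    {"turn": [0, 0, 0], "translation": [4, -20, 0], "gripper": 0.5},
    {"turn": [0, 0, 0], "translation": [0, 0, 0], "gripper": 0.5},
  ],
)

```text
time_s: 6.55
eef_pos: [0.5211, -0.0241, 0.1385]
eef_rot: [-0.0, 0.643, 0.766, -0.007]
force: [-0.3, 0.3, -0.1]
gripper_width: 0.502
```

```bash
python3 - <<'E'
from h import *
st();pic('wrist','w4');p,d=pic('top','t4',180,320,140,300,3.7)
pic('scene','s4',180,340,160,320,3.7)
P=cloud('top',d,np.ones(d.shape,bool))
for t in('top','scene'):
  for k in r.trace(t,'knob_grip')[:1]: print(k['confidence'],k['extent'])
E
```

```text
t 6.55 tcp [ 0.5211 -0.0241  0.1385] press [-135.2  -60.6] zaxis [-0.009 -0.01  -1.   ] jawyaw 0.175 F [-0.3  0.3 -0.1] w 42.6 q [-0.12  0.34  1.75 -0.01  1.06 -0.29]
```

View pics/w4.png

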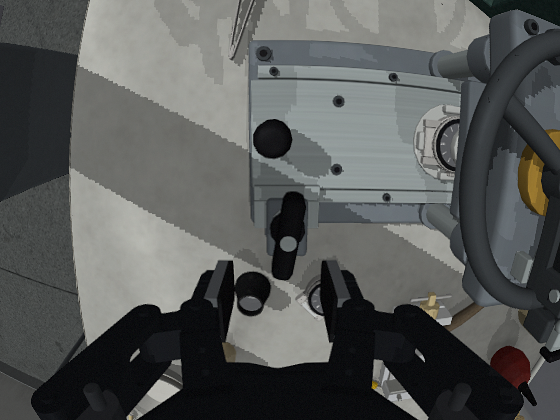

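View pics/s4.png

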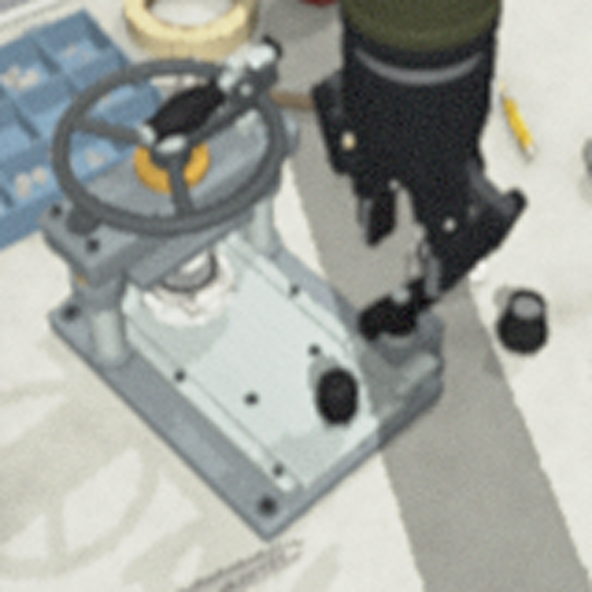

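play_rows(
  steps=[
    {"turn": [0, 0, -0.15], "translation": [4, 0, -10], "gripper": 0.5},
    {"turn": [0, 0, 0], "translation": [2, 0, -20], "gripper": 0.5},
    {"turn": [0, 0, 0], "translation": [0, 0, -10], "gripper": 0.5},
    {"turn": [0, 0, 0], "translation": [0, 0, 0], "gripper": 0.5},
  ],
)

```text
time_s: 7.2
eef_pos: [0.523, -0.0179, 0.0946]
eef_rot: [-0.005, 0.698, 0.716, -0.008]
force: [0.8, 0.2, -0.1]
gripper_width: 0.504
```

```bash
python3 - <<'E'
from h import *
st();pic('wrist','w5')
E
```

```text
t 7.2 tcp [ 0.523  -0.0179  0.0946] press [-132.3  -54.8] zaxis [-0.018 -0.005 -1.   ] jawyaw 0.026 F [ 0.8  0.2 -0.1] w 42.8 q [-0.11  0.4   1.79 -0.01  0.97 -0.13]
```

View pics/w5.png

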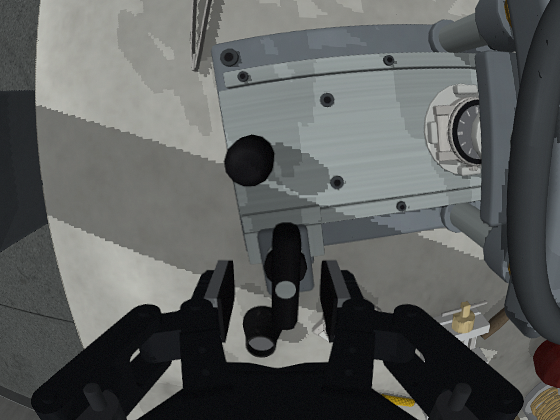

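play_rows(
  steps=[
    {"turn": [0, -0.018, 0], "translation": [4, -5, -8], "gripper": 0.5},
    {"turn": [0, 0, 0], "translation": [0, 0, -7], "gripper": 0.5},
    {"turn": [0, 0, 0], "translation": [0, 0, 0], "gripper": 0.5},
  ],
)

```text
time_s: 7.55
eef_pos: [0.5277, -0.0222, 0.0808]
eef_rot: [0.003, 0.697, 0.717, -0.001]
force: [-0.1, 0.3, 0.5]
gripper_width: 0.498
```

```bash
python3 - <<'E'
from h import *
st()
E
```

```text
t 7.55 tcp [ 0.5277 -0.0222  0.0808] press [-128.3  -59.8] zaxis [ 0.002 -0.005 -1.   ] jawyaw 0.027 F [-0.1  0.3  0.5] w 42.3 q [-0.12  0.42  1.81 -0.01  0.92 -0.14]
```

play_rows(
  steps=[
    {"turn": [0, 0, 0], "translation": [-2, 0, -2], "gripper": 0.7},
    {"turn": [0, 0, 0], "translation": [0, 0, 0], "gripper": 1.0},
    {"turn": [0, 0, 0], "translation": [0, 0, 0], "gripper": 1.0},
    {"turn": [0, 0, 0], "translation": [0, 0, 0], "gripper": 1.0},
  ],
)

```text
time_s: 7.95
eef_pos: [0.5271, -0.022, 0.0802]
eef_rot: [0.004, 0.697, 0.717, -0.0]
force: [1.6, 0.2, -2.0]
gripper_width: 0.147
```

```bash
python3 - <<'E'
from h import *
st()
E
```

```text
t 7.95 tcp [ 0.5271 -0.022   0.0802] press [-128.9  -59.5] zaxis [ 0.005 -0.005 -1.   ] jawyaw 0.028 F [ 1.6  0.2 -2. ] w 12.5 q [-0.12  0.41  1.81 -0.01  0.91 -0.14]
```

play_rows(
  steps=[
    {"turn": [0, 0, -0.12], "translation": [0, 0, 0], "gripper": 1.0},
    {"turn": [0, 0, -0.12], "translation": [0, 0, 0], "gripper": 1.0},
    {"turn": [0, 0, -0.12], "translation": [0, 0, 0], "gripper": 1.0},
    {"turn": [0, 0, -0.12], "translation": [0, 0, 0], "gripper": 1.0},
    {"turn": [0, 0, -0.12], "translation": [0, 0, 0], "gripper": 1.0},
    {"turn": [0, 0, -0.12], "translation": [0, 0, 0], "gripper": 1.0},
    {"turn": [0, 0, -0.12], "translation": [0, 0, 0], "gripper": 1.0},
    {"turn": [0, 0, -0.12], "translation": [0, 0, 0], "gripper": 1.0},
  ],
)

```text
time_s: 8.75
eef_pos: [0.5276, -0.0222, 0.0802]
eef_rot: [0.004, 0.955, 0.296, -0.002]
force: [0.8, -0.2, -2.1]
gripper_width: 0.148
```

```bash
python3 - <<'E'
from h import *
o,_=st();print(o['moment'])
E
```

```text
t 8.75 tcp [ 0.5276 -0.0222  0.0802] press [-128.4  -59.8] zaxis [-0.002 -0.008 -1.   ] jawyaw -0.969 F [ 0.8 -0.2 -2.1] w 12.6 q [-0.12  0.42  1.81 -0.01  0.92  0.86]
[ 0.08701482 -0.04549058  0.10080736]
```

play_rows(
  steps=[
    {"turn": [0, 0, -0.1], "translation": [0, 0, 0], "gripper": 1.0},
    {"turn": [0, 0, -0.1], "translation": [0, 0, 0], "gripper": 1.0},
    {"turn": [0, 0, -0.06], "translation": [0, 0, 0], "gripper": 1.0},
  ],
)

```text
time_s: 9.05
eef_pos: [0.5277, -0.0224, 0.0802]
eef_rot: [0.003, 0.986, 0.164, -0.003]
force: [0.5, -0.5, -0.3]
gripper_width: 0.147
```

```bash
python3 - <<'E'
from h import *
o,_=st();print(o['moment'])
E
```

```text
t 9.05 tcp [ 0.5277 -0.0224  0.0802] press [-128.3  -60. ] zaxis [-0.004 -0.008 -1.   ] jawyaw -1.241 F [ 0.5 -0.5 -0.3] w 12.5 q [-0.12  0.42  1.8  -0.01  0.92  1.13]
[ 0.22879398 -0.00256884  0.95247611]
```

play_rows(
  steps=[
    {"turn": [0, 0, 0], "translation": [0, 0, 0], "gripper": 0.6},
    {"turn": [0, 0, 0], "translation": [0, 0, 0], "gripper": 0.6},
    {"turn": [0, 0, 0], "translation": [0, 0, 20], "gripper": 0.6},
    {"turn": [0, 0, 0.14], "translation": [0, 0, 40], "gripper": 0.6},
    {"turn": [0, 0, 0.14], "translation": [0, 0, 45], "gripper": 0.6},
    {"turn": [0, 0, 0.14], "translation": [0, 0, 45], "gripper": 0.6},
    {"turn": [0, 0, 0.14], "translation": [0, 0, 25], "gripper": 0.6},
    {"turn": [0, 0, 0.14], "translation": [10, 5, 15], "gripper": 0.5},
    {"turn": [0, 0, 0.14], "translation": [10, 5, 0], "gripper": 0.5},
    {"turn": [0, 0, 0.14], "translation": [0, 0, 0], "gripper": 0.5},
    {"turn": [0, 0, 0.14], "translation": [0, 0, 0], "gripper": 0.5},
    {"turn": [0, 0, 0.14], "translation": [0, 0, 0], "gripper": 0.5},
  ],
)

```text
time_s: 10.25
eef_pos: [0.5447, -0.011, 0.2804]
eef_rot: [0.01, 0.677, 0.736, -0.001]
force: [-0.3, 0.4, -1.2]
gripper_width: 0.497
```

```bash
python3 - <<'E'
from h import *
st();pic('wrist','w6');pic('scene','s6',180,340,160,320,3.7)
E
```

```text
t 10.25 tcp [ 0.5447 -0.011   0.2804] press [-109.7  -51.7] zaxis [ 0.014 -0.014 -1.   ] jawyaw 0.083 F [-0.3  0.4 -1.2] w 42.3 q [-0.09  0.23  1.51 -0.01  1.38 -0.17]
```

View pics/w6.png

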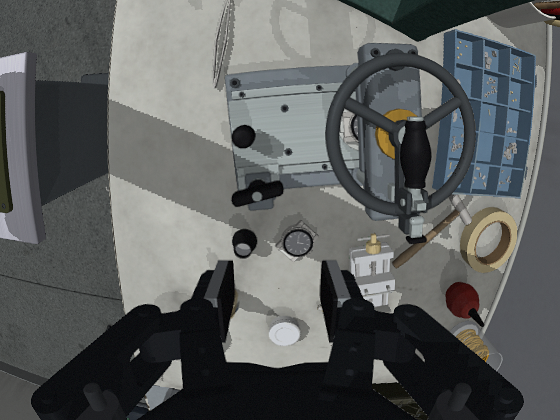

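View pics/s6.png

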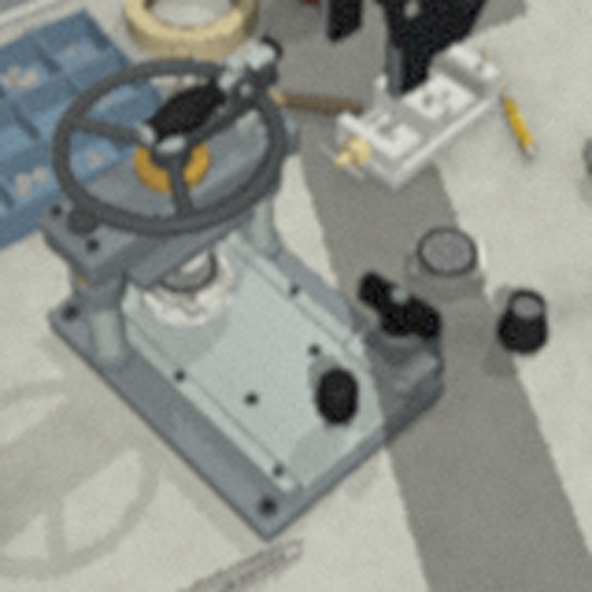

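play_rows(
  steps=[
    {"turn": [0.014, 0.014, 0.085], "translation": [35, 20, 0], "gripper": 0.45},
    {"turn": [0, 0, 0], "translation": [35, 20, -10], "gripper": 0.45},
    {"turn": [0, 0, 0], "translation": [30, 19, -20], "gripper": 0.45},
    {"turn": [0, 0, 0], "translation": [0, 0, -20], "gripper": 0.45},
    {"turn": [0, 0, 0], "translation": [0, 0, 0], "gripper": 0.45},
  ],
)

```text
time_s: 10.85
eef_pos: [0.6458, 0.0497, 0.2289]
eef_rot: [-0.001, 0.653, 0.757, -0.0]
force: [-0.2, 0.1, -0.6]
gripper_width: 0.549
```

```bash
python3 - <<'E'
from h import *
st();pic('wrist','w7')
E
```

```text
t 10.85 tcp [0.6458 0.0497 0.2289] press [ 0.3 -9. ] zaxis [-0.001  0.    -1.   ] jawyaw 0.147 F [-0.2  0.1 -0.6] w 46.6 q [ 0.01  0.42  1.36  0.    1.37 -0.14]
```

View pics/w7.png

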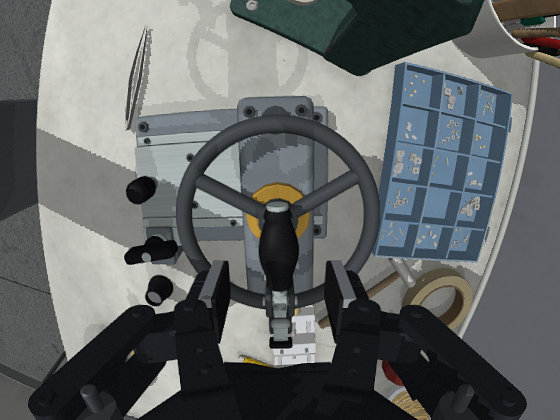

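play_rows(
  steps=[
    {"turn": [0, 0, 0.02], "translation": [0, 0, -20], "gripper": 0.45},
    {"turn": [0, 0, 0], "translation": [0, 0, -20], "gripper": 0.45},
    {"turn": [0, 0, 0], "translation": [0, 0, -7], "gripper": 0.45},
    {"turn": [0, 0, 0], "translation": [0, 0, 0], "gripper": 0.45},
  ],
)

```text
time_s: 11.3
eef_pos: [0.6477, 0.0486, 0.188]
eef_rot: [0.003, 0.648, 0.762, 0.003]
force: [-0.5, 0.0, -0.2]
gripper_width: 0.546
```

```bash
python3 - <<'E'
from h import *
st()
E
```

```text
t 11.3 tcp [0.6477 0.0486 0.188 ] press [  2.  -10.5] zaxis [ 0.009  0.001 -1.   ] jawyaw 0.161 F [-0.5  0.  -0.2] w 46.4 q [ 0.01  0.44  1.42  0.    1.27 -0.15]
```

play_rows(
  steps=[
    {"turn": [0, 0.01, 0.01], "translation": [-2, 2, -8], "gripper": 0.45},
    {"turn": [0, 0, 0], "translation": [0, 0, 0], "gripper": 0.7},
    {"turn": [0, 0, 0], "translation": [0, 0, 0], "gripper": 0.9},
    {"turn": [0, 0, 0], "translation": [0, 0, 0], "gripper": 0.9},
  ],
)

```text
time_s: 11.7
eef_pos: [0.6464, 0.0502, 0.1835]
eef_rot: [0.001, 0.644, 0.765, 0.001]
force: [0.2, -1.1, -1.4]
gripper_width: 0.252
```

```bash
python3 - <<'E'
from h import *
st()
E
```

```text
t 11.7 tcp [0.6464 0.0502 0.1835] press [ 1.  -8.7] zaxis [ 0.003  0.    -1.   ] jawyaw 0.17 F [ 0.2 -1.1 -1.4] w 21.4 q [ 0.01  0.45  1.42  0.    1.27 -0.16]
```

play_rows(
  steps=[
    {"turn": [0, 0, 0], "translation": [0.1, -0.6, 7.2], "gripper": 0.9},
    {"turn": [0, 0, 0], "translation": [0.3, -1.8, 7], "gripper": 0.9},
    {"turn": [0, 0, 0], "translation": [0.5, -3, 6.5], "gripper": 0.9},
    {"turn": [0, 0, 0], "translation": [0.7, -4.1, 5.9], "gripper": 0.9},
  ],
)

```text
time_s: 12.1
eef_pos: [0.6478, 0.039, 0.2071]
eef_rot: [-0.0, 0.644, 0.765, -0.001]
force: [5.0, -1.8, -11.6]
gripper_width: 0.244
```

```bash
python3 - <<'E'
from h import *
st();pic('wrist','w8');pic('scene','s8',150,350,100,300,3)
E
```

```text
t 12.1 tcp [0.6478 0.039  0.2071] press [  0.4 -20. ] zaxis [-0.002 -0.002 -1.   ] jawyaw 0.17 F [  5.   -1.8 -11.6] w 20.8 q [-0.    0.43  1.39 -0.    1.32 -0.17]
```

View pics/w8.png

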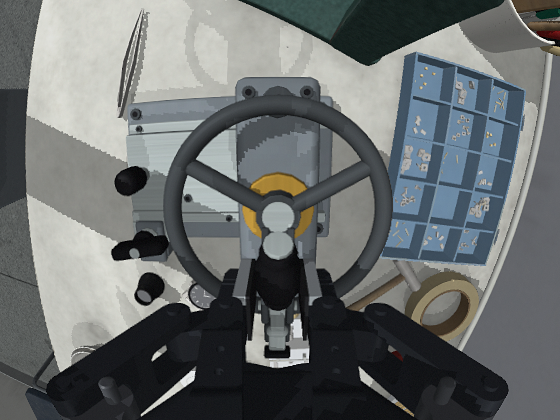

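View pics/s8.png

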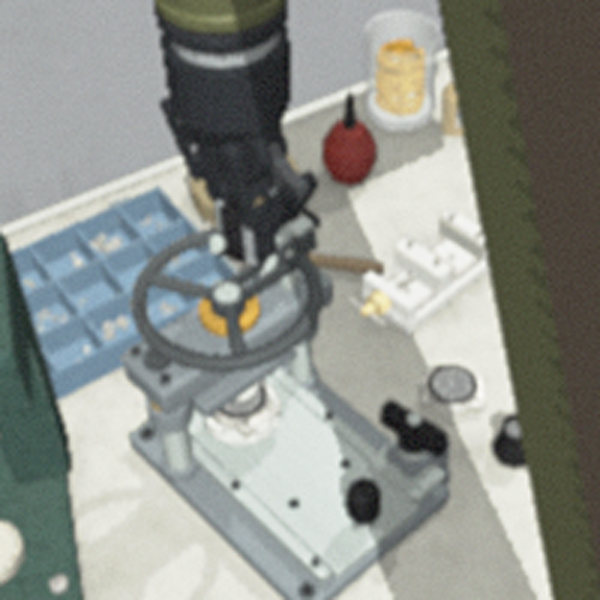

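play_rows(
  steps=[
    {"turn": [0, 0, 0], "translation": [0.9, -4.6, 6.5], "gripper": 0.9},
    {"turn": [0, 0, 0], "translation": [1, -5.6, 5.2], "gripper": 0.9},
    {"turn": [0, 0, 0], "translation": [1.1, -6.4, 4], "gripper": 0.9},
    {"turn": [0, 0, 0], "translation": [1.2, -6.8, 2.5], "gripper": 0.9},
  ],
)

```text
time_s: 12.6
eef_pos: [0.6511, 0.0208, 0.2289]
eef_rot: [-0.005, 0.644, 0.765, 0.003]
force: [-4.3, 8.3, 19.1]
gripper_width: 0.153
```

```bash
python3 - <<'E'
from h import *
st();pic('wrist','w9');pic('scene','s9',150,350,100,300,3)
E
```

```text
t 12.6 tcp [0.6511 0.0208 0.2289] press [  0.6 -38.5] zaxis [-0.003  0.011 -1.   ] jawyaw 0.171 F [-4.3  8.3 19.1] w 13.0 q [-0.04  0.42  1.35  0.01  1.37 -0.21]
```

View pics/w9.png

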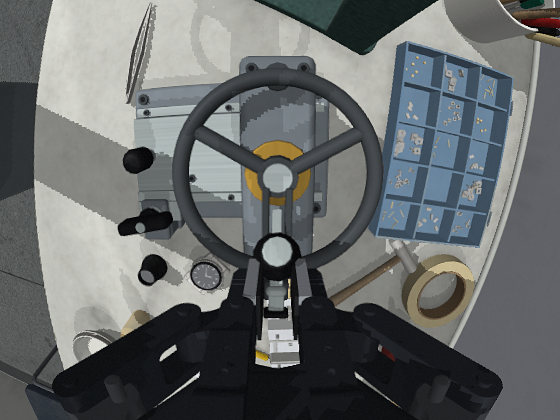

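View pics/s9.png

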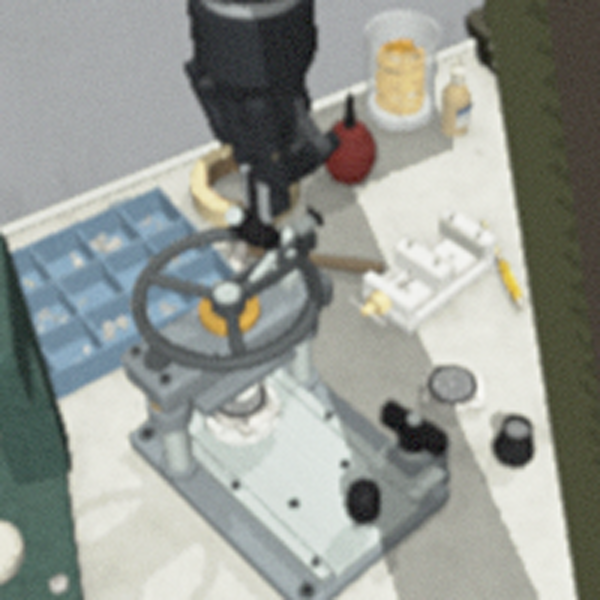

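play_rows(
  steps=[
    {"turn": [0, 0, 0], "translation": [0, 0, 0], "gripper": 0.4},
    {"turn": [0, 0, 0], "translation": [0, 0, 0], "gripper": 0.4},
    {"turn": [0, 0, 0], "translation": [0, 0, 30], "gripper": 0.4},
    {"turn": [0, 0, 0], "translation": [0, 0, 35], "gripper": 0.4},
    {"turn": [0, 0, 0], "translation": [-5, 30, 0], "gripper": 0.8},
    {"turn": [0, 0, 0], "translation": [-5, 30, 0], "gripper": 1},
    {"turn": [0, 0, 0], "translation": [0, 0, 0], "gripper": 1},
  ],
)

```text
time_s: 13.4
eef_pos: [0.6429, 0.0765, 0.3057]
eef_rot: [0.003, 0.646, 0.764, 0.004]
force: [0.2, -0.9, 1.2]
gripper_width: 0.091
```

```bash
python3 - <<'E'
from h import *
st();pic('wrist','w10');p,d=pic('scene','s10',150,350,100,300,3)
P=cloud('scene',d,np.ones(d.shape,bool))
q=np.array([pf(x) for x in P]);m=(abs(q[:,0])<18)&(q[:,1]>-70)&(q[:,1]<20)&(P[:,2]>.19)&(P[:,2]<.26)
for z in np.arange(.19,.26,.006):
    k=m&(abs(P[:,2]-z)<.003)
    if k.sum(): print(round(z,3),k.sum(),q[k].mean(0).round(1),q[k].min(0).round(1),q[k].max(0).round(1))
E
```

```text
t 13.4 tcp [0.6429 0.0765 0.3057] press [ 2.  17.8] zaxis [ 0.01   0.003 -1.   ] jawyaw 0.167 F [ 0.2 -0.9  1.2] w 7.8 q [ 0.05  0.37  1.25  0.    1.52 -0.12]
0.19 29 [ -3.  -57.2] [ -9.  -68.6] [  4.2 -39.4]
0.196 14 [ -5.2 -47.7] [ -7.7 -66.3] [  0.6 -31.7]
0.202 10 [ -7.8 -36.9] [ -9.8 -46.3] [ -2.8 -25. ]
0.208 20 [ -9.2 -28. ] [-13.1 -42.5] [ -4.3 -16.1]
0.214 24 [ -8.7 -25. ] [-12.3 -41. ] [ -1.5 -13.6]
0.22 36 [ -7.1 -25.1] [-12.2 -38.6] [  2.6 -11.3]
0.226 35 [ -5.5 -20.4] [ -9.9 -31. ] [ 3.  -6.7]
0.232 30 [ -3.1 -13.6] [ -7.7 -25.4] [ 6.9 -5.5]
0.238 22 [ -0.1 -12.8] [ -5.5 -18.8] [ 6.5 -6.7]
```

View pics/w10.png

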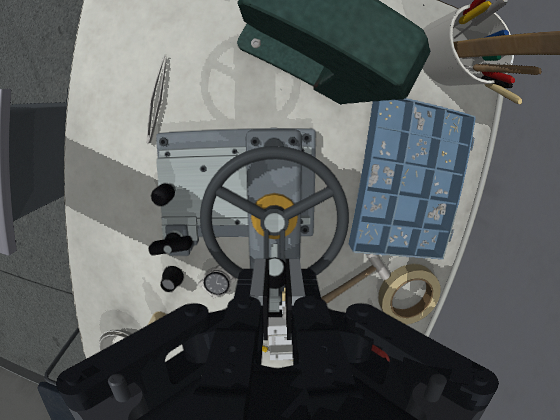

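View pics/s10.png

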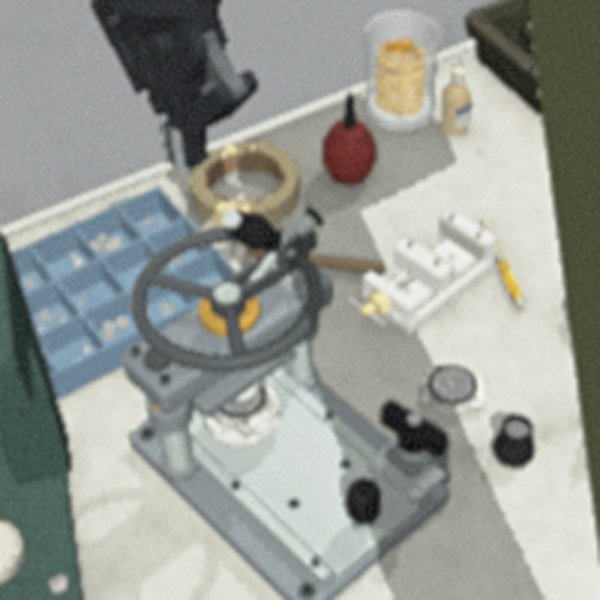

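play_rows(
  steps=[
    {"turn": [0, 0, 0], "translation": [-2, 0, -25], "gripper": 1},
    {"turn": [0, 0, 0], "translation": [0, 0, -28], "gripper": 1},
    {"turn": [0, 0, 0], "translation": [0, 0, -26], "gripper": 1},
    {"turn": [0, 0, 0], "translation": [1, -6, 0], "gripper": 1},
    {"turn": [0, 0, 0], "translation": [1.4, -8, 0], "gripper": 1},
    {"turn": [0, 0, 0], "translation": [1.4, -8, 0], "gripper": 1},
    {"turn": [0, 0, 0], "translation": [1.4, -8, 0], "gripper": 1},
  ],
)

```text
time_s: 14.2
eef_pos: [0.6491, 0.0393, 0.229]
eef_rot: [0.005, 0.647, 0.763, 0.006]
force: [0.1, 2.0, 2.3]
gripper_width: -0.001
```

```bash
python3 - <<'E'
from h import *
st();pic('scene','s11',150,350,100,300,3)
E
```

```text
t 14.2 tcp [0.6491 0.0393 0.229 ] press [  1.7 -19.9] zaxis [ 0.017  0.003 -1.   ] jawyaw 0.164 F [0.1 2.  2.3] w -0.1 q [-0.01  0.41  1.37  0.    1.35 -0.17]
```

View pics/s11.png

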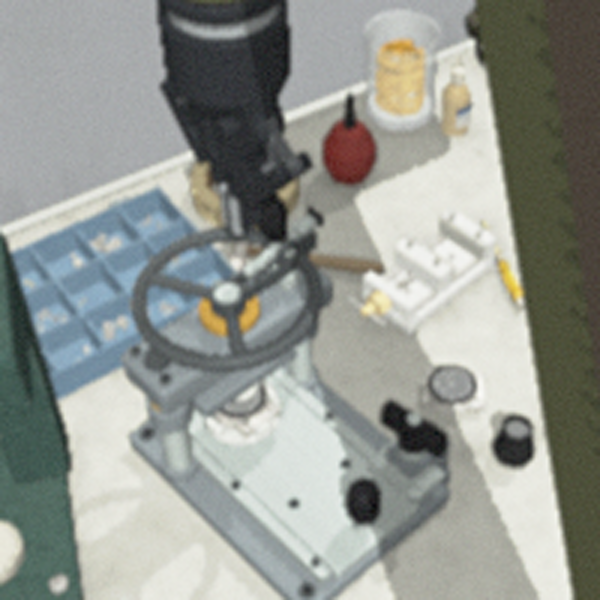

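play_rows(
  steps=[
    {"turn": [0, 0, 0], "translation": [0.5, -5, -1], "gripper": 1},
    {"turn": [0, 0, 0], "translation": [0.5, -5, -1], "gripper": 1},
  ],
)

```text
time_s: 14.45
eef_pos: [0.6523, 0.0288, 0.2307]
eef_rot: [0.007, 0.648, 0.762, 0.01]
force: [-2.5, 15.6, 6.2]
gripper_width: -0.001
```

```bash
python3 - <<'E'
from h import *
st();pic('scene','s12',150,350,100,300,3);pic('wrist','w12')
E
```

```text
t 14.45 tcp [0.6523 0.0288 0.2307] press [  3.1 -30.8] zaxis [ 0.023  0.006 -1.   ] jawyaw 0.162 F [-2.5 15.6  6.2] w -0.1 q [-0.02  0.41  1.37  0.01  1.34 -0.19]
```

View pics/s12.png

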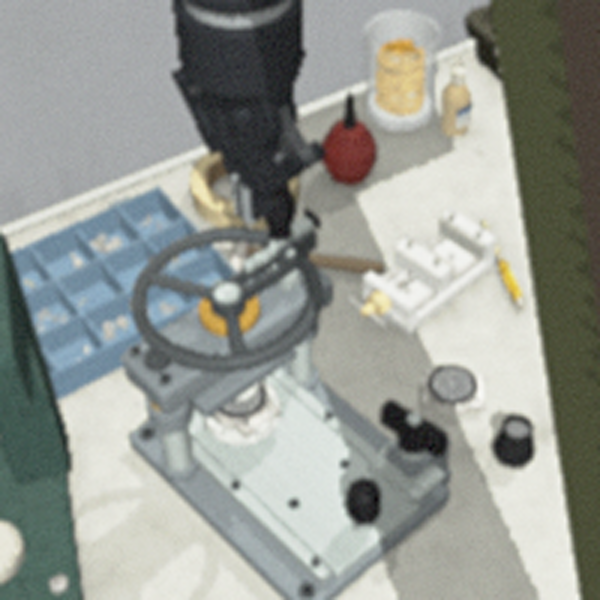

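View pics/w12.png

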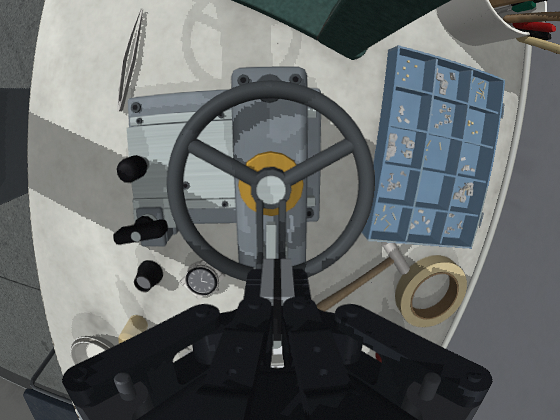

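play_rows(
  steps=[
    {"turn": [0, 0.01, 0], "translation": [-1, -5, 0], "gripper": 1},
    {"turn": [0, 0.01, 0], "translation": [0, -4, 0], "gripper": 1},
  ],
)

```text
time_s: 14.75
eef_pos: [0.6497, 0.0282, 0.2319]
eef_rot: [-0.007, 0.647, 0.762, 0.009]
force: [-1.3, 11.9, 0.2]
gripper_width: 0.001
```

```bash
python3 - <<'E'
from h import *
st()
E
```

```text
t 14.75 tcp [0.6497 0.0282 0.2319] press [  0.4 -31. ] zaxis [ 0.001  0.022 -1.   ] jawyaw 0.163 F [-1.3 11.9  0.2] w 0.1 q [-0.03  0.42  1.35  0.02  1.37 -0.2 ]
```

play_rows(
  steps=[
    {"turn": [-0.02, 0, 0], "translation": [-3, 20, 0], "gripper": 1},
    {"turn": [0, 0, 0], "translation": [-3, 20, 20], "gripper": 0.5},
    {"turn": [0, 0, 0], "translation": [0, 0, 45], "gripper": 0.5},
    {"turn": [0, 0, 0], "translation": [-10, 0, 0], "gripper": 0.5},
    {"turn": [0, 0, 0], "translation": [0, 0, 0], "gripper": 0.5},
  ],
)

```text
time_s: 15.25
eef_pos: [0.6333, 0.0652, 0.2982]
eef_rot: [0.001, 0.648, 0.762, -0.002]
force: [-0.3, 0.6, -0.3]
gripper_width: 0.501
```

```bash
python3 - <<'E'
from h import *
st();pic('wrist','w13');p,d=pic('scene','s13',150,350,100,300,3)
P=cloud('scene',d,np.ones(d.shape,bool))
q=np.array([pf(x) for x in P]);m=(abs(q[:,0])<22)&(q[:,1]>-75)&(q[:,1]<0)&(P[:,2]>.19)&(P[:,2]<.27)
for z in np.arange(.19,.27,.006):
    k=m&(abs(P[:,2]-z)<.003)
    if k.sum(): print(round(z,3),k.sum(),q[k].mean(0).round(1),q[k].min(0).round(1),q[k].max(0).round(1))
E
```

```text
t 15.25 tcp [0.6333 0.0652 0.2982] press [-9.4  8.3] zaxis [-0.    -0.004 -1.   ] jawyaw 0.162 F [-0.3  0.6 -0.3] w 42.6 q [ 0.04  0.36  1.28 -0.    1.51 -0.12]
0.19 25 [ -1.4 -62.3] [ -8.2 -74.4] [  7.  -40.3]
0.196 11 [ -4.2 -49.8] [ -9.3 -65.7] [  4.5 -42.1]
0.202 15 [ -5.6 -46.6] [ -9.1 -54.6] [  1.3 -41.2]
0.208 12 [ -6.  -44.6] [-10.1 -55. ] [  2.5 -39. ]
0.214 17 [ -6.8 -44.1] [-12.2 -53.8] [  4.1 -38.4]
0.22 26 [ -7.4 -44. ] [-13.4 -53.9] [  8.3 -37.6]
0.226 28 [ -6.7 -45.5] [-12.2 -58.4] [  3.7 -37.4]
0.232 31 [ -5.2 -45.9] [-11.4 -56.9] [  5.6 -38.5]
0.238 21 [ -5.4 -45.9] [ -8.9 -53.3] [  2.4 -40.7]
0.244 24 [ -3.8 -46.7] [ -8.1 -56.8] [  4.7 -41.5]
0.25 24 [ -1.5 -48.9] [ -6.8 -55.1] [  4.2 -43.7]
```

View pics/w13.png

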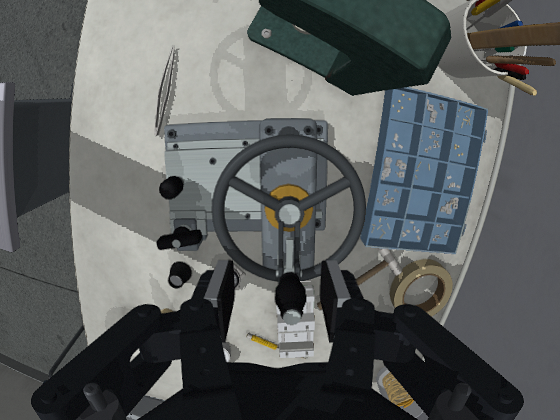

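View pics/s13.png

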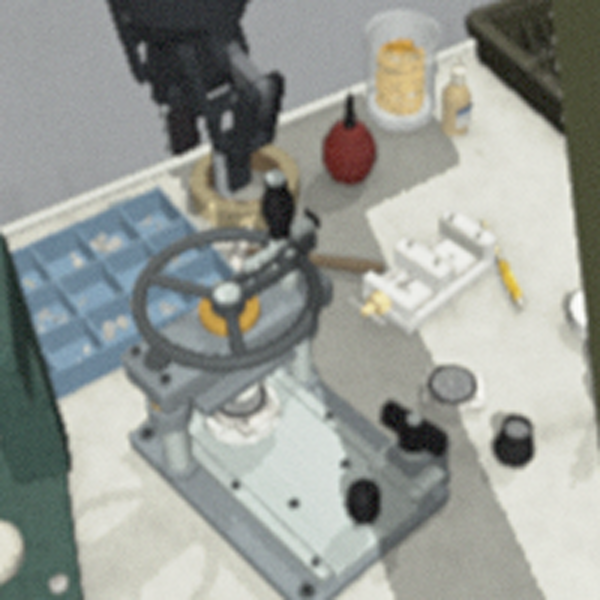

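play_rows(
  steps=[
    {"turn": [0, 0, 0.008], "translation": [10, -28, 0], "gripper": 0.45},
    {"turn": [0, 0, 0], "translation": [9, -28, 0], "gripper": 0.45},
    {"turn": [0, 0, 0], "translation": [0, 0, -20], "gripper": 0.45},
    {"turn": [0, 0, 0], "translation": [0, 0, 0], "gripper": 0.45},
  ],
)

```text
time_s: 15.75
eef_pos: [0.6545, 0.0048, 0.2746]
eef_rot: [0.002, 0.645, 0.764, -0.002]
force: [-0.2, 0.1, -0.2]
gripper_width: 0.548
```

```bash
python3 - <<'E'
from h import *
st();pic('wrist','w14')
E
```

```text
t 15.75 tcp [0.6545 0.0048 0.2746] press [  1.2 -54.8] zaxis [-0.001 -0.006 -1.   ] jawyaw 0.169 F [-0.2  0.1 -0.2] w 46.5 q [-0.05  0.4   1.27 -0.01  1.47 -0.22]
```

View pics/w14.png

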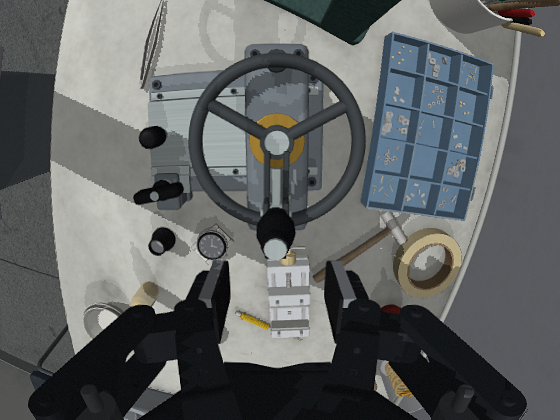

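play_rows(
  steps=[
    {"turn": [0, 0, 0], "translation": [-2, 4.5, -20], "gripper": 0.45},
    {"turn": [0, 0, 0], "translation": [0, 0, -20], "gripper": 0.45},
    {"turn": [0, 0, 0], "translation": [0, 0, -12], "gripper": 0.45},
    {"turn": [0, 0, 0], "translation": [0, 0, 0], "gripper": 0.45},
  ],
)

```text
time_s: 16.2
eef_pos: [0.6554, 0.0089, 0.2251]
eef_rot: [0.005, 0.645, 0.764, -0.001]
force: [-0.4, -0.5, 0.3]
gripper_width: 0.55
```

```bash
python3 - <<'E'
from h import *
st()
E
```

```text
t 16.2 tcp [0.6554 0.0089 0.2251] press [  2.8 -50.9] zaxis [ 0.007 -0.008 -1.   ] jawyaw 0.169 F [-0.4 -0.5  0.3] w 46.7 q [-0.05  0.43  1.35 -0.01  1.36 -0.21]
```

play_rows(
  steps=[
    {"turn": [0, 0, 0], "translation": [-3, 0.5, -9], "gripper": 0.45},
    {"turn": [0, 0, 0], "translation": [0, 0, 0], "gripper": 0.7},
    {"turn": [0, 0, 0], "translation": [0, 0, 0], "gripper": 0.9},
    {"turn": [0, 0, 0], "translation": [0, 0, 0], "gripper": 0.9},
    {"turn": [0, 0, 0], "translation": [0, 0, 0], "gripper": 0.9},
  ],
)

```text
time_s: 16.7
eef_pos: [0.6532, 0.0097, 0.2182]
eef_rot: [0.006, 0.645, 0.765, 0.0]
force: [0.6, -0.6, -4.1]
gripper_width: 0.253
```

```bash
python3 - <<'E'
from h import *
st()
c=np.array(pf(r.get_obs()['eef_pos']))
# circle deltas: wheel angle a clockwise from -y: pos = 50*(-sin a, -cos a)
for n in range(24):
    a0,a1=n*.26,(n+1)*.26
    d=50*np.array([-np.sin(a1)+np.sin(a0),-np.cos(a1)+np.cos(a0)])
    print(n,round(a1,2),(d[0]*ex+d[1]*ey).round(1))
E
```

```text
t 16.7 tcp [0.6532 0.0097 0.2182] press [  0.8 -49.7] zaxis [ 0.01  -0.008 -1.   ] jawyaw 0.17 F [ 0.6 -0.6 -4.1] w 21.5 q [-0.05  0.43  1.37 -0.01  1.33 -0.21]
0 0.26 [-13.   -0.5]
1 0.52 [-12.7   2.8]
2 0.78 [-11.5   6. ]
3 1.04 [-9.6  8.7]
4 1.3 [-7.  10.9]
5 1.56 [-4.  12.3]
6 1.82 [-0.7 12.9]
7 2.08 [ 2.7 12.7]
8 2.34 [ 5.9 11.6]
9 2.6 [8.6 9.7]
10 2.86 [10.8  7.1]
11 3.12 [12.3  4.1]
12 3.38 [12.9  0.8]
13 3.64 [12.7 -2.5]
14 3.9 [11.6 -5.7]
15 4.16 [ 9.8 -8.5]
16 4.42 [  7.2 -10.7]
17 4.68 [  4.2 -12.2]
18 4.94 [  1.  -12.9]
19 5.2 [ -2.4 -12.7]
20 5.46 [ -5.6 -11.7]
21 5.72 [-8.4 -9.9]
22 5.98 [-10.7  -7.4]
23 6.24 [-12.2  -4.4]
```

play_rows(
  steps=[
    {"turn": [0, 0, 0], "translation": [-6.5, -0.5, 0], "gripper": 0.9},
    {"turn": [0, 0, 0], "translation": [-6.5, 0.2, 0], "gripper": 0.9},
    {"turn": [0, 0, 0], "translation": [-6.5, 1, 0], "gripper": 0.9},
    {"turn": [0, 0, 0], "translation": [-6.2, 1.8, 0], "gripper": 0.9},
  ],
)

```text
time_s: 17.1
eef_pos: [0.6289, 0.0116, 0.2181]
eef_rot: [0.009, 0.645, 0.764, 0.002]
force: [2.7, 0.1, -3.9]
gripper_width: 0.253
```

```bash
cat >> h.py <<'E'
def wind(n,s=.26,z=None):
    o,M=st();p=pf(o['eef_pos']);a=np.arctan2(-p[0],-p[1])%(2*np.pi);print('angle',round(a,3),'rad',np.hypot(*p).round(1))
    c=p
    for i in range(n):
        a+=s;t=50*np.array([-np.sin(a),-np.cos(a)]);d=t-c;c=t
        print(round(a,2),(d[0]*ex+d[1]*ey).round(1).tolist())
E
python3 - <<'E'
from h import *
wind(6);pic('scene','s15',150,350,100,300,3)
E
```

```text
t 17.1 tcp [0.6289 0.0116 0.2181] press [-22.8 -43.8] zaxis [ 0.015 -0.009 -1.   ] jawyaw 0.169 F [ 2.7  0.1 -3.9] w 21.5 q [-0.04  0.39  1.43 -0.01  1.3  -0.21]
angle 0.481 rad 49.4
0.74 [-11.9, 4.9]
1.0 [-9.9, 8.3]
1.26 [-7.4, 10.6]
1.52 [-4.5, 12.2]
1.78 [-1.2, 12.9]
2.04 [2.2, 12.8]
```

View pics/s15.png

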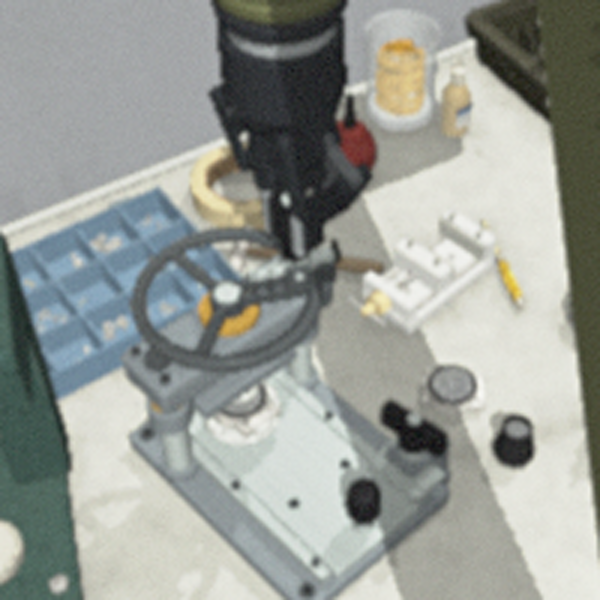

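play_rows(
  steps=[
    {"turn": [0, 0.01, 0], "translation": [-11.5, 5, 0], "gripper": 0.9},
    {"turn": [0, 0, 0], "translation": [-9.9, 8.3, 0], "gripper": 0.9},
    {"turn": [0, 0, 0], "translation": [-7.4, 10.6, 0], "gripper": 0.9},
    {"turn": [0, 0, 0], "translation": [-4.5, 12.2, 0], "gripper": 0.9},
  ],
)

```text
time_s: 17.55
eef_pos: [0.5956, 0.0486, 0.2182]
eef_rot: [0.007, 0.645, 0.764, 0.0]
force: [7.4, -1.4, -8.0]
gripper_width: 0.249
```

```bash
python3 - <<'E'
from h import *
wind(6)
E
```

```text
t 17.55 tcp [0.5956 0.0486 0.2182] press [-49.4  -1.6] zaxis [ 0.011 -0.009 -1.   ] jawyaw 0.168 F [ 7.4 -1.4 -8. ] w 21.2 q [ 0.02  0.35  1.5  -0.01  1.28 -0.15]
angle 1.539 rad 49.5
1.8 [-1.5, 12.8]
2.06 [2.4, 12.7]
2.32 [5.6, 11.7]
2.58 [8.4, 9.9]
2.84 [10.7, 7.4]
3.1 [12.2, 4.4]
```

play_rows(
  steps=[
    {"turn": [0, 0.01, 0], "translation": [-1, 12.8, 0], "gripper": 0.9},
    {"turn": [0, 0, 0], "translation": [2.4, 12.7, 0], "gripper": 0.9},
    {"turn": [0, 0, 0], "translation": [5.6, 11.7, 0], "gripper": 0.9},
    {"turn": [0, 0, 0], "translation": [8.4, 9.9, 0], "gripper": 0.9},
    {"turn": [0, 0, 0], "translation": [10.7, 7.4, 0], "gripper": 0.9},
  ],
)

```text
time_s: 18.05
eef_pos: [0.6185, 0.1017, 0.2181]
eef_rot: [0.008, 0.644, 0.765, -0.009]
force: [-0.3, -5.7, -2.0]
gripper_width: 0.251
```

```bash
python3 - <<'E'
from h import *
wind(6)
E
```

```text
t 18.05 tcp [0.6185 0.1017 0.2181] press [-17.7  46.8] zaxis [-0.    -0.024 -1.   ] jawyaw 0.17 F [-0.3 -5.7 -2. ] w 21.3 q [ 0.11  0.4   1.42 -0.02  1.33 -0.05]
angle 2.78 rad 50.1
3.04 [12.0, 5.0]
3.3 [12.8, 1.8]
3.56 [12.9, -1.5]
3.82 [12.1, -4.8]
4.08 [10.4, -7.7]
4.34 [8.1, -10.1]
```

play_rows(
  steps=[
    {"turn": [0.012, 0, 0], "translation": [12, 5, 0], "gripper": 0.9},
    {"turn": [0, 0, 0], "translation": [12.8, 1.8, 0], "gripper": 0.9},
    {"turn": [0, 0, 0], "translation": [12.9, -1.5, 0], "gripper": 0.9},
    {"turn": [0, 0, 0], "translation": [12.1, -4.8, 0], "gripper": 0.9},
    {"turn": [0, 0, 0], "translation": [10.4, -7.7, 0], "gripper": 0.9},
  ],
)

```text
time_s: 18.55
eef_pos: [0.6757, 0.0986, 0.2181]
eef_rot: [-0.002, 0.643, 0.766, -0.007]
force: [-1.8, 1.2, -1.1]
gripper_width: 0.255
```

```bash
python3 - <<'E'
from h import *
wind(8)
E
```

```text
t 18.55 tcp [0.6757 0.0986 0.2181] press [38.1 34. ] zaxis [-0.012 -0.009 -1.   ] jawyaw 0.174 F [-1.8  1.2 -1.1] w 21.7 q [ 0.09  0.48  1.28 -0.01  1.4  -0.09]
angle 3.983 rad 51.0
4.24 [8.4, -10.1]
4.5 [6.3, -11.3]
4.76 [3.2, -12.6]
5.02 [-0.1, -13.0]
5.28 [-3.5, -12.5]
5.54 [-6.6, -11.2]
5.8 [-9.2, -9.1]
6.06 [-11.2, -6.5]
```

play_rows(
  steps=[
    {"turn": [0, -0.01, 0], "translation": [8.6, -9.9, 0], "gripper": 0.9},
    {"turn": [0, 0, 0], "translation": [6.3, -11.3, 0], "gripper": 0.9},
    {"turn": [0, 0, 0], "translation": [3.2, -12.6, 0], "gripper": 0.9},
    {"turn": [0, 0, 0], "translation": [0, -13, 0], "gripper": 0.9},
    {"turn": [0, 0, 0], "translation": [-3.5, -12.5, 0], "gripper": 0.9},
  ],
)

```text
time_s: 19.05
eef_pos: [0.6907, 0.0369, 0.218]
eef_rot: [-0.002, 0.643, 0.766, -0.003]
force: [-5.9, 5.9, 1.0]
gripper_width: 0.247
```

```bash
python3 - <<'E'
from h import *
wind(8,.2)
E
```

```text
t 19.05 tcp [0.6907 0.0369 0.218 ] press [ 42.3 -29.3] zaxis [-0.007 -0.003 -1.   ] jawyaw 0.174 F [-5.9  5.9  1. ] w 21.0 q [-0.01  0.49  1.26 -0.    1.4  -0.18]
angle 5.318 rad 51.4
5.52 [-6.4, -8.0]
5.72 [-6.7, -7.4]
5.92 [-8.0, -5.9]
6.12 [-9.0, -4.2]
6.32 [-9.7, -2.3]
6.52 [-10.0, -0.4]
6.72 [-9.8, 1.6]
6.92 [-9.3, 3.6]
```

play_rows(
  steps=[
    {"turn": [0, 0, 0], "translation": [-6, -8, 0], "gripper": 0.9},
    {"turn": [0, 0, 0], "translation": [-6.7, -7.4, 0], "gripper": 0.9},
    {"turn": [0, 0, 0], "translation": [-8, -5.9, 0], "gripper": 0.9},
  ],
)

```text
time_s: 19.35
eef_pos: [0.6706, 0.0153, 0.2181]
eef_rot: [-0.003, 0.644, 0.765, 0.001]
force: [-0.6, 7.2, -1.4]
gripper_width: 0.253
```

```bash
python3 - <<'E'
from h import *
wind(4,.1)
E
```

```text
t 19.35 tcp [0.6706 0.0153 0.2181] press [ 18.8 -47.2] zaxis [-0.004  0.005 -1.   ] jawyaw 0.172 F [-0.6  7.2 -1.4] w 21.5 q [-0.04  0.46  1.32  0.    1.37 -0.22]
angle 5.904 rad 50.9
6.0 [-4.8, -1.7]
6.1 [-4.6, -1.9]
6.2 [-4.8, -1.5]
6.3 [-4.9, -1.0]
```

play_rows(
  steps=[
    {"turn": [0, 0, 0], "translation": [-4.8, -1.5, 0], "gripper": 0.9},
    {"turn": [0, 0, 0], "translation": [-4, -1.5, 0], "gripper": 0.9},
    {"turn": [0, 0, 0], "translation": [-2, 0, 0], "gripper": 0.9},
  ],
)

```text
time_s: 19.65
eef_pos: [0.6667, 0.0136, 0.2182]
eef_rot: [0.001, 0.645, 0.764, 0.01]
force: [2.1, 4.1, -3.8]
gripper_width: 0.248
```

```bash
python3 - <<'E'
from h import *
wind(1,.1)
E
```

```text
t 19.65 tcp [0.6667 0.0136 0.2182] press [ 14.7 -48.2] zaxis [ 0.014  0.014 -1.   ] jawyaw 0.169 F [ 2.1  4.1 -3.8] w 21.1 q [-0.05  0.44  1.34  0.01  1.34 -0.22]
angle 5.987 rad 50.4
6.09 [-4.7, -1.7]
```

play_rows(
  steps=[
    {"turn": [0, 0, 0], "translation": [0, 0, 0], "gripper": 0.5},
    {"turn": [0, 0, 0], "translation": [0, 0, 0], "gripper": 0.4},
    {"turn": [0, 0, 0], "translation": [0, 0, 0], "gripper": 0.4},
    {"turn": [0, 0, 0], "translation": [0, 0, 25], "gripper": 0.4},
    {"turn": [0, 0, 0], "translation": [0, 0, 40], "gripper": 0.4},
    {"turn": [0, 0, 0], "translation": [0, 0, 40], "gripper": 0.4},
    {"turn": [0, 0, 0], "translation": [-30, -30, 10], "gripper": 0.4},
    {"turn": [0, 0, 0], "translation": [-30, -40, 0], "gripper": 0.4},
    {"turn": [0, 0, 0], "translation": [-20, -40, 0], "gripper": 0.4},
    {"turn": [0, 0, 0], "translation": [0, -30, 0], "gripper": 0.4},
    {"turn": [0, 0, 0], "translation": [0, 0, 0], "gripper": 0.4},
  ],
)

```text
time_s: 20.75
eef_pos: [0.5869, -0.1407, 0.3424]
eef_rot: [0.012, 0.645, 0.764, 0.008]
force: [1.0, -0.2, -0.0]
gripper_width: 0.605
```

```bash
python3 - <<'E'
from h import *
st();pic('top','t20',180,320,140,300,3.7);p,d=pic('scene','s20',150,350,100,300,3)
P=cloud('scene',d,np.ones(d.shape,bool))
q=np.array([pf(x) for x in P]);m=(np.hypot(q[:,0]-14,q[:,1]+48)<22)&(P[:,2]>.20)&(P[:,2]<.27)
for z in np.arange(.20,.27,.008):
    k=m&(abs(P[:,2]-z)<.004)
    if k.sum(): print(round(z,3),k.sum(),q[k].mean(0).round(1))
E
```

```text
t 20.75 tcp [ 0.5869 -0.1407  0.3424] press [ -90.2 -186.6] zaxis [ 0.028 -0.003 -1.   ] jawyaw 0.168 F [ 1.  -0.2 -0. ] w 51.4 q [-0.31  0.27  1.3   0.01  1.54 -0.48]
0.2 8 [  9.5 -44.4]
0.208 14 [  7.8 -43.7]
0.216 28 [  7.6 -42.2]
0.224 39 [  7.6 -43.5]
0.232 39 [  9.3 -43.7]
0.24 29 [  9.7 -45.3]
0.248 38 [ 12.6 -46.7]
```

View pics/t20.png

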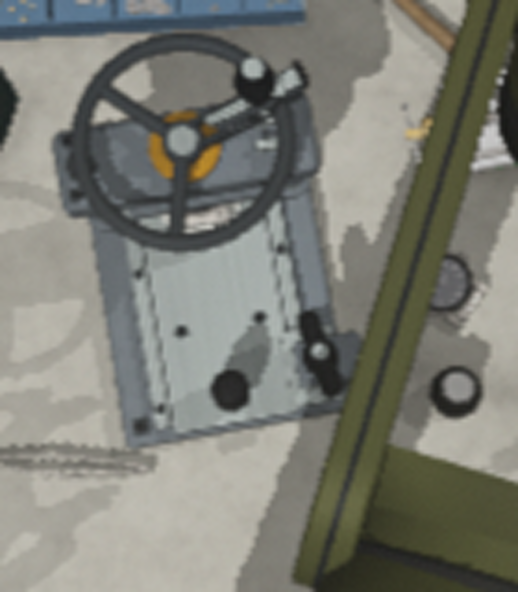

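View pics/s20.png

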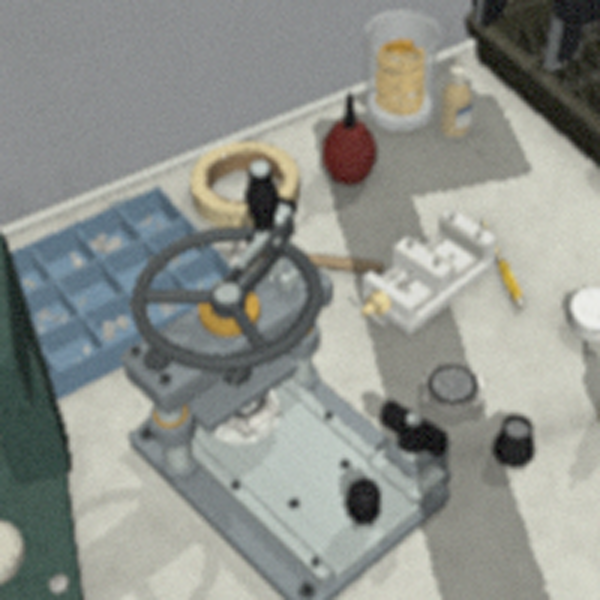

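```bash
python3 - <<'E'
from rig import r
print(r.close_job())
E
```

```text
the job is handed in; nothing more can be done
None
```

The watch is clamped and I handed the job in at about 21 s. No verdict was reported.

**What I did**
- **Shuttle:** I gripped the post and pushed the shuttle home. It travelled about 79 mm and came up against its stop with about 15 N.
- **Clamp knob:** I turned it about 1.27 rad clockwise, to about 1.4 rad on its own scale. It met its stop there, with about 0.95 N m on the wrist.
- **Crank handle:** I pinched it and swung it up. The grip slipped at about 56°, so I pushed it the rest of the way with closed fingers until it stopped.
- **Handwheel:** I gripped the upright handle and wound the wheel clockwise to its stop. The handle's bearing round the axis read 5.99 rad.

**Last checks**
- The pictures show the handle upright, the shuttle home and the knob tight. The arm is clear, and the other things near the press look undisturbed.
- From the depth data, the handle still stands at about 6.0 rad of turn after I let go.
- I could not see the latch or the pad's compression directly. I inferred both, from the handle staying upright and from the wheel reaching its stop.
- The watch was visible in its nest, but I did not measure its centring at the end.

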